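# Core a bench rewinder and set its platter brake

### The arm

A 7-joint arm with a two-finger parallel gripper is mounted at the origin on a cart in front of the work surface, level with it; the furniture and walls round the work are solid. World frame = base frame: x ahead of the robot, y to its left, z up, the work surface at z = 0. Lengths are in m, angles in rad, forces in N, time in s.
With the tool pointing down it reaches from about 0.425 to 0.95 m from the base axis. Payload 16.7 kg.
Tool frame: the origin (TCP) lies at the very end of the fingers, on their centre line; the grasp point (between the pads) lies 19 mm behind it; z points along the fingers, y is the line along which they close (so a half turn about z gives the same grasp; the last joint's range is limited). The gripper opens to 94 mm and grips with 3 to 60 N. Pads are 16 mm wide; open, the fingers measure 119 mm over their backs; the gripper's body (75 mm by 177 mm) begins 78 mm behind the grasp point.
Start: joints at [-1.393, 0.426, 0.074, 1.606, -0.034, 1.111, -0.067], TCP at [0.217, 0.639, 0.205] pointing down, gripper open.
Joint ranges: [-2.85, 2.85], [-0.5, 2.14], [-1.23, 1.37], [0.21, 2.46], [-1.02, 4.16], [0.16, 2.05], [-2.73, 2.73]. Speed limits (rad/s): [1.89, 1.89, 2.39, 2.39, 3.01, 3.01, 3.01].

### API

Orientations are given as a unit quaternion [x, y, z, w].
In Python, from plant import bot, optics gives the robot as it stands.
- The arm moves only by the tool apply_moves, never from a script. Its argument "steps" is a list of rows, each an object with "linear": the shift along the tool's x, y, z normalised to -1 to 1, where 1 is 0.03 m, a list of three; "dr": the turn, a rotation vector about the tool's x, y, z normalised to -1 to 1, where 1 is 0.12 rad, a list of three. In form: [{"linear": [x, y, z], "dr": [rx, ry, rz]}, ...]. A call has 1 to 12 rows; each row shifts and turns the commanded pose from where the row before left it, along the tool's axes as they then stand; what a row does not reach is not made up. A row lasts 1/12 s, in which the tool goes at most 41.7 mm and 7.16 degrees, less where a joint would pass 70% of its speed; a pose out of reach is approached as far as the arm can. A call with a number of a shift or a turn outside -1 to 1 is refused whole. A call with a gripper value outside its range is refused whole. "jaw" is the closure, from 0 (fully open) to 1 (shut), set as the call begins (left out, the last holds). The fingers move at their own pace and stop on an object; "squeeze" is the grip in N (left out, the last holds). Time passes only in rows, so rows that do not move let the fingers close. It gives the time, the measured TCP pose, the force, the opening and the grip force at its end, in the units of the state.
- bot.state(): the state, without advancing time (a new reading comes with each control period).
- optics.grab_frame(name): name is "scene" or "top" or "wrist"; returns (picture, depth): 400x640x3 uint8, red, green, blue; 400x640 float32, m along the optical axis (not along the pixel's ray), 0 where there is no reading.
- optics.camera_params(name): a dict with "vfov" (degrees; the focal length in pixels is half the picture's height over the tangent of half this angle, whatever the lens; pixels are square), "cx", "cy" (the principal point, pixels), "D" ([k1, k2, p1, p2, k3] as OpenCV has them; the pictures are not rectified), "camera_from_world" (4x4, takes a point from world to camera coordinates); the wrist camera has in their place "mount" (4x4, takes a point from camera to tool coordinates, whose origin is the TCP and whose axes are the flange's). Camera axes: x right, y up, looking along -z (the intrinsics and any distortion apply to the point x, -y, -z); pixel columns grow to the right and rows downward; lengths in m; the calibration is good to about 2 mm. A picture is of the moment at which its call begins: read the wrist's pose just before it. camera_params takes no time and is no camera call.
- bot.job_done(): hands the job in; it is judged then, once.
The state is a dict: "t": time; "joint_pos": joint angles; "joint_velocities": joint speeds; "tau": joint torques, N m; "eef_pos": TCP position; "orientation": TCP orientation; "ft_force": force on the tool from outside, world axes, zero at the start; "moment": the same for the moment, N m; "finger_gap": finger opening in m; "grip_force": force on a finger pad.
Only numpy, scipy, OpenCV 4.12 (cv2) and the standard library are available. Lean on these libraries where they do the work, as an engineer would, in place of code of your own. Each camera call takes 0.05 s, during which the arm holds its last target. There are 200 camera calls.

### The job

Set up the bench rewinder for the next run: slide the cardboard core down over the upright spindle, lowering it until it stands flat on the platter (do not drop it), and let go of it. Then turn the black wing screw of the platter brake clockwise until it seats, back it off a quarter turn so that the brake pad just clears the platter, and finish still gripping the wing there, holding it for me to tighten the lock nut. Leave the loupe, tally counter, spanner and marker where they are.

Things in the scene. Friction and masses are not known exactly. Their poses are not given: they have to be found in the camera images.
- core: the only cardboard core, a brown open tube standing upright on the desk: 42 mm outside diameter, about 31.5 mm clear bore, 100 mm tall, about 30 g. Origin: centre of its lower end; z runs up the tube
- rewinder: the bench rewinder, fixed to the desk; origin on the spindle's axis at desk height, z up. A grey motor housing (64 mm high, dial and switch on it up to 75 mm) stands on its +x, 120 to 194 mm from the axis. The dark brake bracket stands on its -y: arm top 64 mm over the desk, lock nut up to 70 mm; the wing screw's axis is at y = -98 mm, and nothing of the bracket reaches beyond y = -160 mm
- spindle_foot (a point): point on the spindle's axis at the platter's top face, 24 mm above the desk, where the core's lower end finally rests; axes as the rewinder's. The round aluminium platter, 220 mm across, turns freely; its upright steel spindle is 28.6 mm in diameter, stands 80 mm above the platter and tapers to 14 mm over its top 14 mm
- thumbscrew: the whole brake screw: felt pad and brass stem, with the black wing head on top; origin under the pad on the screw's vertical axis, at the platter's top face when seated (24 mm over the desk). It has a right-hand thread of 2 mm lead. Its axes stay those of the rewinder and do not turn with the wing
- wing (a point): middle of the black wing head, on the screw's axis, 99 mm over the desk when seated. The wing is a flat bar 43 mm long (its x; small white mark on the +x wing), 10 mm thick (its y; the flat sides to pinch from above), 20 mm high (10 mm above and below this point); under it an 18 mm hub ends 83 mm over the desk, then only stem down to the lock nut. Axes turn with the wing; z is up
- screw_turn (a joint): turn of the wing screw: 0 when seated (the pad presses on the platter and the screw stops hard), growing counter-clockwise seen from above as it is backed off, pi/2 = a quarter turn out; at 0 the wing's axes are parallel to the rewinder's. It starts between 0.7 and 1.9 and goes out to 4. Friction about 0.05 N m holds it where it is left
- loupe: small black print loupe, 33 mm diameter, 34 mm high, to be left alone; origin: centre of its underside
- counter: round metal tally counter, 54 x 53 x 25 mm, to be left alone; origin: centre of its underside
- spanner: flat steel open spanner, 149 x 46 x 6 mm, lying flat, to be left alone; origin: centre of its underside, long in x
- marker: white marker pen with a grey half, 21 x 130 x 14 mm, lying flat, to be left alone; origin: centre of its underside, long in y
Mind the look-alikes: they are no part of the job. What is shaped like the core but purple or yellow is not meant.

How it is judged:
By the outcome, as a careful person would: the job done as asked, in the order asked, and still so for the second after the job is handed in, while the arm keeps its last pose, push and grip.
It also fails if it takes over 69 s, if anything falls off the work surface, if the arm or the gripper's body presses on something with over 40 N, if the wrist force passes 120 N, or if a joint passes its speed limit or range.

## Working session

There is one attempt and no reset: what is moved stays moved. The work goes in short steps, Python scripts to look and compute and a tool call to move; the robot and the scene stay as the last step left them, time stands still between calls to the robot, and variables do not carry over. Pictures are saved under pics/ and viewed, at most 12 in all, crops included, and the job is handed in when it is done.

Besides the shell and the picture viewer there is one more tool, called after "Call:" by a JSON object that holds its "fn" and its "kwargs", one argument or row to a line. apply_moves: Moves the arm, as the interface text tells. Scaled input: -1 to 1 covers 0.03 m each way for a shift and 0.12 rad each way for a turn. Its arguments: {"type":"object","properties":{"steps":{"type":"array","items":{"type":"object","properties":{"linear":{"type":"array","items":{"type":"number"}},"dr":{"type":"array","items":{"type":"number"}}}}},"jaw":{"type":"number"},"squeeze":{"type":"number"}},"required":["steps"]}

```bash
ls; mkdir -p pics
python3 - <<'E'
from plant import bot, optics
import cv2,numpy as np
s=bot.state();print(s)
for n in("scene","top"):
    p,d=optics.grab_frame(n);np.savez(f"{n}0.npz",p=p,d=d);cv2.imwrite(f"pics/{n}0.png",p[:,:,::-1]);print(n,optics.camera_params(n))
print(optics.camera_params("wrist"))
E
```

```text
pics
{'t': 0.0, 'joint_pos': array([-1.39248128,  0.42672899,  0.07385916,  1.60663793, -0.03408589,
        1.11081139, -0.06712584]), 'joint_velocities': array([-0.0001473 , -0.00176687, -0.00079404, -0.0016912 , -0.00121215,
        0.0001891 ,  0.00079704]), 'tau': array([ 1.16940351e-03, -9.35827589e+01,  3.66685823e+00, -4.54225302e+01,
       -4.89452993e-02,  1.97952194e-02,  9.83452765e-05]), 'eef_pos': array([0.21722566, 0.63860316, 0.20476425]), 'orientation': array([ 1.63204009e-01,  9.86592120e-01, -6.61075123e-04, -5.15331621e-05]), 'ft_force': array([-0.03080988, -0.03993094,  1.09185902]), 'moment': array([-0.00837473,  0.02556667,  0.02868838]), 'grip_force': 0.0, 'finger_gap': 0.09443667352435102}
scene {'vfov': 53.754999417280985, 'cx': 319.89273133416617, 'cy': 193.13975443229842, 'D': array([-0.09217115,  0.        ,  0.        ,  0.        ,  0.        ]), 'camera_from_world': array([[ 0.56566192, -0.82450171, -0.01495071, -0.27200998],
       [ 0.59991464,  0.39900589,  0.69346717, -0.38756005],
       [-0.56579945, -0.40123712,  0.72033309, -1.03951642],
     
[... 287 characters left out ...]
04523258],
       [ 0.98800742, -0.03164314,  0.15112925, -0.51777582],
       [-0.15179618, -0.01984389,  0.9882126 , -1.00972488],
       [ 0.        ,  0.        ,  0.        ,  1.        ]])}
{'vfov': 63.970580989782825, 'cx': 324.4700076187859, 'cy': 199.14102053437546, 'D': array([0.02277847, 0.        , 0.        , 0.        , 0.        ]), 'mount': array([[ 2.92466801e-04,  9.68225479e-01,  2.50078659e-01,
         7.31508363e-02],
       [ 9.99999934e-01, -3.37318008e-04,  1.36489490e-04,
        -9.25105839e-04],
       [ 2.16508637e-04,  2.50078602e-01, -9.68225514e-01,
        -1.79397268e-01],
       [ 0.00000000e+00,  0.00000000e+00,  0.00000000e+00,
         1.00000000e+00]])}
```

View pics/scene0.png

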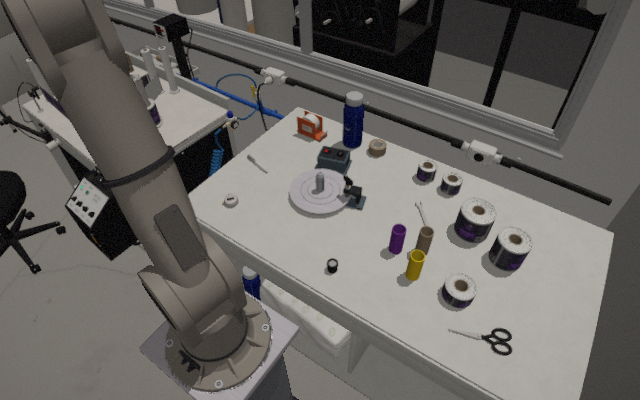

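View pics/top0.png

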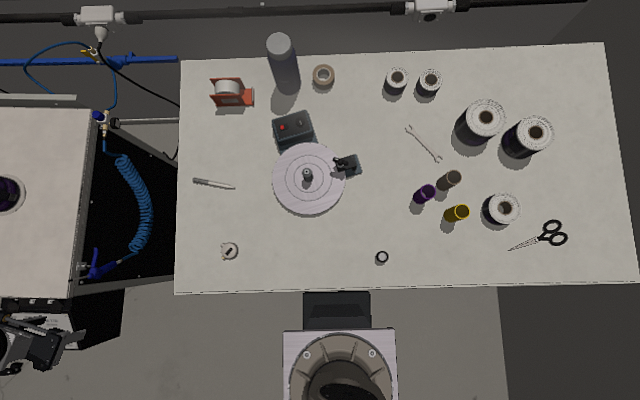

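The scene view shows the brown core at (425,240), purple at (398,238), yellow at (415,265), and spindle at (320,183). The top view has the core at (449,180), the spindle at (307,175) and the brake at (345,165). Next I'll measure from the depth.

```bash
cat > h.py <<'E'
import numpy as np, cv2
from scipy.spatial.transform import Rotation as R
from plant import bot, optics
def K(c,h=400):
    f=h/2/np.tan(np.radians(c["vfov"]/2)); return np.array([[f,0,c["cx"]],[0,f,c["cy"]],[0,0,1.]])
def cam(name,s=None):
    c=optics.camera_params(name)
    if name=="wrist":
        T=np.eye(4);T[:3,:3]=R.from_quat(s["orientation"]).as_matrix();T[:3,3]=s["eef_pos"];W=T@c["mount"]
    else: W=np.linalg.inv(c["camera_from_world"])
    return c,W
def rays(c,W,px):
    u=cv2.undistortPoints(np.array(px,float).reshape(-1,1,2),K(c),c["D"]).reshape(-1,2)
    return np.c_[u[:,0],-u[:,1],-np.ones(len(u))]@W[:3,:3].T, W[:3,3]
def onz(c,W,px,z):
    d,o=rays(c,W,px); return o+d*((z-o[2])/d[:,2])[:,None]
def cloud(c,W,D):
    v,u=np.mgrid[:400,:640]; d,o=rays(c,W,np.c_[u.ravel(),v.ravel()]); return (o+d*D.ravel()[:,None]).reshape(400,640,3)
def tip(P,ok,lo,hi):
    m=ok&(P[...,2]>lo)&(P[...,2]<hi); return m
E
python3 - <<'E'
from h import *
for n in("top","scene"):
    z=np.load(n+"0.npz");c,W=cam(n);P=cloud(c,W,z["d"]);ok=z["d"]>0
    hsv=cv2.cvtColor(z["p"],cv2.COLOR_RGB2HSV)
    m=(ok&(P[...,2]>.015)&(P[...,0]>.3)&(P[...,0]<1.1)&(abs(P[...,1])<.7)).astype(np.uint8)
    N,l,st,ce=cv2.connectedComponentsWithStats(m)
    for i in range(1,N):
        if st[i,4]>15:
            q=P[l==i];print(n,ce[i].round(),st[i,4],"min",q.min(0).round(3),"max",q.max(0).round(3),"hsv",np.median(hsv[l==i],0))
    np.save(n+"P.npy",P)
    if n=="top":
        print(onz(c,W,[(307,171),(449,176),(424,188),(381,257),(229,250)],.1).round(3))
        p=z["p"];a=cv2.resize(p[125:225,255:385],None,fx=4,fy=4,interpolation=2);b=cv2.resize(p[150:250,400:500],None,fx=4,fy=4,interpolation=2)
        b=b[:, :280] if 0 else b
        cv2.imwrite("pics/c1.png",cv2.resize(np.hstack([a,b])[:,:,::-1],(800,348)))
E
```

```text
top [283.  63.] 1562 min [0.858 0.092 0.015] max [0.931 0.17  0.23 ] hsv [24.5 10.  68. ]
top [323.  75.] 364 min [ 0.874 -0.012  0.015] max [0.944 0.054 0.042] hsv [ 16.  53. 119.]
top [396.  79.] 495 min [ 0.847 -0.231  0.015] max [ 0.914 -0.165  0.066] hsv [ 18.  17. 124.]
top [429.  82.] 515 min [ 0.836 -0.332  0.015] max [ 0.904 -0.263  0.06 ] hsv [ 18.  16. 123.]
top [227.  91.] 799 min [0.832 0.267 0.015] max [0.889 0.358 0.092] hsv [ 9. 70. 99.]
top [251.  94.] 33 min [0.835 0.241 0.016] max [0.884 0.251 0.034] hsv [ 11.  50. 125.]
top [480. 121.] 1739 min [ 0.673 -0.484  0.015] max [ 0.786 -0.371  0.105] hsv [ 19.  16. 153.]
top [293. 128.] 1041 min [0.691 0.056 0.015] max [0.793 0.176 0.079] hsv [30. 12. 56.]
top [529. 136.] 1581 min [ 0.631 -0.61   0.015] max [ 0.73  -0.507  0.105] hsv [ 19.  16. 136.]
top [311. 178.] 4381 min [ 0.482 -0.072  0.015] max [0.704 0.184 0.113] hsv [165.  11. 166.]
top [449. 180.] 332 min [ 0.542 -0.347  0.015] max [ 0.583 -0.305  0.103] hsv [16. 51. 53.]
top [425. 194.] 285 min [ 0.504 -0.274  0.016] max [ 0.545 -0.233  0.102] hsv [141. 136.  
[... 1124 characters left out ...]
0.265  0.06 ] hsv [21.  16.  89.5]
scene [230. 200.] 118 min [0.358 0.286 0.015] max [0.404 0.334 0.028] hsv [ 18.  20. 151.]
scene [475. 219.] 1356 min [ 0.669 -0.484  0.015] max [ 0.782 -0.375  0.106] hsv [23. 14. 98.]
scene [397. 237.] 364 min [ 0.501 -0.277  0.016] max [ 0.547 -0.235  0.105] hsv [141. 162.  70.]
scene [419. 252.] 718 min [ 0.445 -0.362  0.015] max [ 0.584 -0.307  0.107] hsv [ 24. 186. 101.]
scene [511. 248.] 1354 min [ 0.626 -0.61   0.015] max [ 0.731 -0.511  0.105] hsv [23. 14. 81.]
scene [332. 263.] 111 min [ 0.334 -0.147  0.016] max [ 0.368 -0.115  0.039] hsv [20. 15. 90.]
scene [459. 288.] 899 min [ 0.431 -0.523  0.015] max [ 0.523 -0.435  0.056] hsv [ 21.  12. 163.]
```

View pics/c1.png

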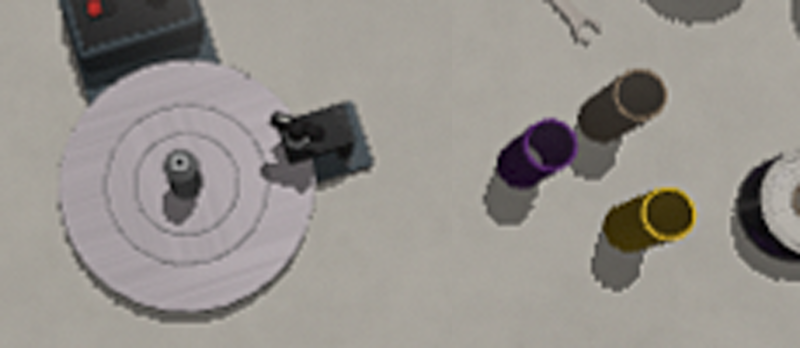

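The crop shows the brown core's rim at crop (640,95), with purple and yellow beside it, the spindle tip at (180,162) and the wing near (285,125). I'll go above the rewinder for a close look.

Call:
{"fn": "apply_moves", "kwargs": {
  "steps": [
    {"linear": [0,0,-0.4],"dr": [0,0,0.875]},
    {"linear": [0,0,-0.4],"dr": [0,0,0.875]},
    {"linear": [0,0,-0.4],"dr": [0,0,0.875]},
    {"linear": [0,0,-0.4],"dr": [0,0,0.875]},
    {"linear": [0,0,-0.4],"dr": [0,0,0.875]},
    {"linear": [0,0,-0.4],"dr": [0,0,0.875]}
  ],
  "jaw": 0.25
}}

```text
t: 0.6
eef_pos: [0.2172, 0.6388, 0.2777]
orientation: [0.463, 0.886, -0.0, 0.0]
ft_force: [-0.9, 0.4, 0.3]
finger_gap: 0.0706
grip_force: 0.0
```

Call:
{"fn": "apply_moves", "kwargs": {
  "steps": [
    {"linear": [-0.93,-0.09,0]},
    {"linear": [-0.93,-0.09,0]},
    {"linear": [-0.93,-0.09,0]},
    {"linear": [-0.93,-0.09,0]},
    {"linear": [-0.93,-0.09,0]},
    {"linear": [-0.93,-0.09,0]},
    {"linear": [-0.93,-0.09,0]},
    {"linear": [-0.93,-0.09,0]},
    {"linear": [-0.93,-0.09,0]},
    {"linear": [-0.93,-0.09,0]},
    {"linear": [-0.93,-0.09,0]},
    {"linear": [-0.93,-0.09,0]}
  ]
}}

```text
invalid input at $.steps[0]: expected keys linear, dr
```

Call:
{"fn": "apply_moves", "kwargs": {
  "steps": [
    {"linear": [-0.93,-0.09,0]},
    {"linear": [-0.93,-0.09,0]},
    {"linear": [-0.93,-0.09,0]},
    {"linear": [-0.93,-0.09,0]},
    {"linear": [-0.93,-0.09,0]},
    {"linear": [-0.93,-0.09,0]},
    {"linear": [-0.93,-0.09,0]},
    {"linear": [-0.93,-0.09,0]},
    {"linear": [-0.93,-0.09,0]},
    {"linear": [-0.93,-0.09,0]},
    {"linear": [-0.93,-0.09,0]},
    {"linear": [-0.93,-0.09,0]},
    {"linear": [0,0,0]},
    {"linear": [0,0,0]}
  ]
}}

```text
invalid input at $.steps[0]: expected keys linear, dr
```

Call:
{"fn": "apply_moves", "kwargs": {
  "steps": [
    {"linear": [-0.93,-0.09,0],"dr": [0,0,0]},
    {"linear": [-0.93,-0.09,0],"dr": [0,0,0]},
    {"linear": [-0.93,-0.09,0],"dr": [0,0,0]},
    {"linear": [-0.93,-0.09,0],"dr": [0,0,0]},
    {"linear": [-0.93,-0.09,0],"dr": [0,0,0]},
    {"linear": [-0.93,-0.09,0],"dr": [0,0,0]},
    {"linear": [-0.93,-0.09,0],"dr": [0,0,0]},
    {"linear": [-0.93,-0.09,0],"dr": [0,0,0]},
    {"linear": [-0.93,-0.09,0],"dr": [0,0,0]},
    {"linear": [-0.93,-0.09,0],"dr": [0,0,0]},
    {"linear": [-0.93,-0.09,0],"dr": [0,0,0]},
    {"linear": [-0.93,-0.09,0],"dr": [0,0,0]}
  ]
}}

```text
t: 1.6
eef_pos: [0.3838, 0.3451, 0.2773]
orientation: [0.461, 0.888, -0.0, -0.0]
ft_force: [-0.5, -0.3, -0.5]
finger_gap: 0.0701
grip_force: 0.0
```

Call:
{"fn": "apply_moves", "kwargs": {
  "steps": [
    {"linear": [-0.93,-0.09,0],"dr": [0,0,0]},
    {"linear": [-0.93,-0.09,0],"dr": [0,0,0]},
    {"linear": [-0.93,-0.09,0],"dr": [0,0,0]},
    {"linear": [-0.93,-0.09,0],"dr": [0,0,0]},
    {"linear": [-0.93,-0.09,0],"dr": [0,0,0]},
    {"linear": [-0.93,-0.09,0],"dr": [0,0,0]},
    {"linear": [-0.93,-0.09,0],"dr": [0,0,0]},
    {"linear": [-0.93,-0.09,0],"dr": [0,0,0]},
    {"linear": [-0.93,-0.09,0],"dr": [0,0,0]},
    {"linear": [-0.93,-0.09,0],"dr": [0,0,0]},
    {"linear": [0,0,0],"dr": [0,0,0]},
    {"linear": [0,0,0],"dr": [0,0,0]}
  ]
}}

```text
t: 2.6
eef_pos: [0.5221, 0.1014, 0.2772]
orientation: [0.462, 0.887, -0.0, -0.0]
ft_force: [0.3, 0.5, -0.3]
finger_gap: 0.0706
grip_force: 0.0
```

```bash
cat >> h.py <<'E'
def look(tag):
    s=bot.state();p,d=optics.grab_frame("wrist");np.savez(tag+".npz",p=p,d=d,pos=s["eef_pos"],q=s["orientation"])
    cv2.imwrite(f"pics/{tag}.png",p[:,:,::-1]);c,W=cam("wrist",s);return s,p,d,c,W,cloud(c,W,d)
def comps(P,d,lo,hi,box,n=20):
    m=((d>0)&(P[...,2]>lo)&(P[...,2]<hi)&(P[...,0]>box[0])&(P[...,0]<box[1])&(P[...,1]>box[2])&(P[...,1]<box[3])).astype(np.uint8)
    N,l,st,ce=cv2.connectedComponentsWithStats(m)
    for i in range(1,N):
        if st[i,4]>n:
            q=P[l==i];r=cv2.minAreaRect(q[:,:2].astype(np.float32)*1000);v=np.linalg.eigh(np.cov(q[:,:2].T))[1][:,1]
            print(ce[i].round(),st[i,4],"zmax",q[:,2].max().round(4),"mean",q.mean(0).round(4),"rect",np.round(r[0],1),np.round(r[1],1),"pca",np.degrees(np.arctan2(v[1],v[0])).round(1))
    return l
E
python3 - <<'E'
from h import *
s,p,d,c,W,P=look("w1");print(s["t"],s["eef_pos"],s["joint_pos"].round(2))
b=(.4,.9,-.2,.3)
print("low");comps(P,d,.015,.03,b)
print("mid");comps(P,d,.055,.08,b)
print("high");comps(P,d,.095,.13,b)
E
```

```text
2.6 [0.52211816 0.10137979 0.27724039] [-0.84  0.13  0.59  1.86 -0.08  1.17  0.39]
low
[351. 206.] 16045 zmax 0.0297 mean [0.5802 0.0793 0.0246] rect [587.7  73.2] [218.8 213.2] pca 77.2
[586. 192.] 229 zmax 0.03 mean [0.8315 0.2812 0.0225] rect [831.2 281.9] [ 4.1 36.1] pca 91.4
[438. 228.] 223 zmax 0.03 mean [0.701  0.1254 0.024 ] rect [702.  124.4] [81.2 20.7] pca 102.2
[474. 215.] 22 zmax 0.0297 mean [0.7296 0.1696 0.0239] rect [729.5 169.7] [32.2  0.5] pca -164.5
[606. 219.] 102 zmax 0.0297 mean [0.8828 0.271  0.0221] rect [882.5 271.2] [ 3.9 14.6] pca 92.1
[577. 226.] 137 zmax 0.03 mean [0.8553 0.2401 0.0254] rect [857.4 240.9] [49.2  8.3] pca -179.9
[310. 291.] 52 zmax 0.03 mean [ 0.6088 -0.0629  0.0194] rect [607.6 -62.9] [13.2 10.5] pca 55.2
mid
[616. 200.] 552 zmax 0.08 mean [0.8315 0.2823 0.0677] rect [831.7 281.9] [ 5.  36.2] pca 91.1
[632. 217.] 444 zmax 0.0799 mean [0.8634 0.2776 0.0689] rect [861.4 279.8] [16.  55.6] pca 157.3
[354. 217.] 128 zmax 0.0798 mean [0.5814 0.0799 0.0678] rect [582.6  78.2] [27.1 11.4] pca 52.9
[468. 250.] 3291 zmax 0.077 mean [0.7309 0.1279 0.064 ] rect [740.  116.5] [ 74.3 108.1] pca 92.0
[327. 288.] 512 zmax 0.0763 mean [ 0.6118 -0.0237  0.0644] rect [619.9 -31.4] [36.1 46.1] pca 73.7
high
[359. 232.] 290 zmax 0.106 mean [0.5884 0.0745 0.101 ] rect [589.9  73.3] [23.2 23.1] pca 46.1
[337. 299.] 226 zmax 0.1109 mean [ 0.6174 -0.0108  0.1038] rect [616.4 -16.5] [36.9 10.2] pca 57.8
```

View pics/w1.png

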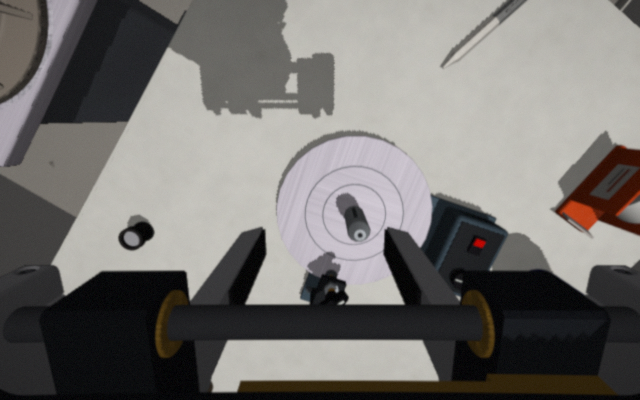

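The wrist view shows the spindle tip at (360,235), the wing at (330,288) and the housing at (470,240). That puts the spindle near (0.590,0.073) and the rewinder yaw near 16.5°. Next I'll go above the core.

Call:
{"fn": "apply_moves", "kwargs": {
  "steps": [
    {"linear": [-1,-0.56,0],"dr": [0,0,0]},
    {"linear": [-1,-0.56,0],"dr": [0,0,0]},
    {"linear": [-1,-0.56,0],"dr": [0,0,0]},
    {"linear": [-1,-0.56,0],"dr": [0,0,0]},
    {"linear": [-1,-0.56,0],"dr": [0,0,0]},
    {"linear": [-1,-0.56,0],"dr": [0,0,0]},
    {"linear": [-1,-0.56,0],"dr": [0,0,0]},
    {"linear": [-1,-0.56,0],"dr": [0,0,0]},
    {"linear": [-1,-0.56,0],"dr": [0,0,0]},
    {"linear": [-1,-0.56,0],"dr": [0,0,0]},
    {"linear": [-1,-0.56,0],"dr": [0,0,0]},
    {"linear": [-1,-0.56,0],"dr": [0,0,0]}
  ]
}}

```text
t: 3.65
eef_pos: [0.5647, -0.3074, 0.2771]
orientation: [0.46, 0.888, 0.0, -0.0]
ft_force: [0.6, 0.7, 0.2]
finger_gap: 0.0709
grip_force: 0.0
```

Call:
{"fn": "apply_moves", "kwargs": {
  "steps": [
    {"linear": [-0.4,-0.3,0.6],"dr": [0,0,0]},
    {"linear": [0,0,0.5],"dr": [0,0,0]},
    {"linear": [0,0,0],"dr": [0,0,0]},
    {"linear": [0,0,0],"dr": [0,0,0]}
  ]
}}

```text
t: 3.98
eef_pos: [0.5638, -0.3211, 0.2439]
orientation: [0.46, 0.888, 0.0, -0.001]
ft_force: [0.4, 0.3, 0.4]
finger_gap: 0.0706
grip_force: 0.0
```

```bash
cat >> h.py <<'E'
def rel(s,t):
    "tool-axis shift in row units to world point t"
    return (R.from_quat(s["orientation"]).as_matrix().T@(np.array(t)-s["eef_pos"])/.03).round(2)
def ring(px_mask,c,W,z):
    k=max(cv2.findContours(px_mask.astype(np.uint8),cv2.RETR_EXTERNAL,cv2.CHAIN_APPROX_NONE)[0],key=len).reshape(-1,2)
    q=onz(c,W,k,z)[:,:2]; return cv2.minEnclosingCircle((q*1000).astype(np.float32))
E
python3 - <<'E'
from h import *
s,p,d,c,W,P=look("w2");print(s["t"],s["eef_pos"],s["joint_pos"].round(2))
l=comps(P,d,.092,.11,(.4,.7,-.45,-.2))
E
```

```text
3.9833 [ 0.56380801 -0.32106497  0.24389922] [-0.13  0.44  0.76  1.65 -0.32  1.18  1.32]
[331. 113.] 452 zmax 0.1023 mean [ 0.5244 -0.2558  0.0995] rect [ 524.4 -256.5] [41.1 41.4] pca 122.3
[235. 152.] 536 zmax 0.1019 mean [ 0.4674 -0.3428  0.0987] rect [ 467.8 -342.8] [41.4 42. ] pca 62.0
[320. 194.] 451 zmax 0.1019 mean [ 0.5624 -0.3293  0.0989] rect [ 562.1 -329. ] [41.4 41.7] pca 123.9
[379. 301.] 164 zmax 0.1008 mean [ 0.6901 -0.3937  0.0968] rect [ 688.9 -395.5] [32.9  5.8] pca 45.8
```

View pics/w2.png

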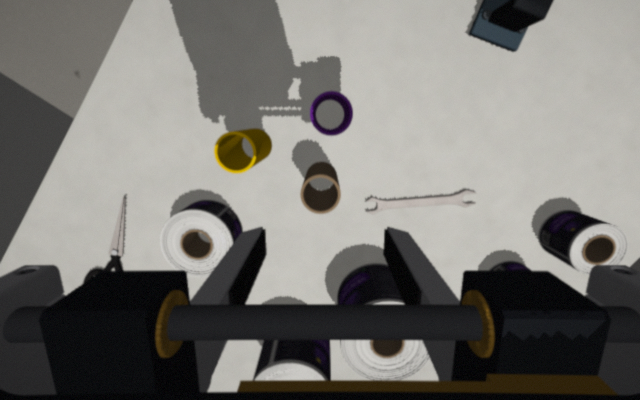

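The wrist view shows the core's rim at (320,194), between the fingers' line of descent, at (0.562,-0.329). Purple (331,113) and yellow (236,152) are clear of the fingers.

Call:
{"fn": "apply_moves", "kwargs": {
  "steps": [
    {"linear": [-0.18,-0.2,0.6],"dr": [0,0,0]},
    {"linear": [0,0,0.8],"dr": [0,0,0]},
    {"linear": [0,0,0.8],"dr": [0,0,0]},
    {"linear": [0,0,0.8],"dr": [0,0,0]},
    {"linear": [0,0,0.8],"dr": [0,0,0]},
    {"linear": [0,0,0.8],"dr": [0,0,0]},
    {"linear": [0,0,0.8],"dr": [0,0,0]},
    {"linear": [0,0,0.5],"dr": [0,0,0]},
    {"linear": [0,0,0.2],"dr": [0,0,0]},
    {"linear": [0,0,0],"dr": [0,0,0]},
    {"linear": [0,0,0],"dr": [0,0,0]}
  ]
}}

```text
t: 4.95
eef_pos: [0.5625, -0.3306, 0.0627]
orientation: [0.461, 0.888, 0.0, 0.001]
ft_force: [-0.1, -0.8, -0.2]
finger_gap: 0.0704
grip_force: 0.0
```

Call:
{"fn": "apply_moves", "kwargs": {
  "steps": [
    {"linear": [0,0,0],"dr": [0,0,0]},
    {"linear": [0,0,0],"dr": [0,0,0]},
    {"linear": [0,0,0],"dr": [0,0,0]},
    {"linear": [0,0,0],"dr": [0,0,0]},
    {"linear": [0,0,0],"dr": [0,0,0]},
    {"linear": [0,0,0],"dr": [0,0,0]},
    {"linear": [0,0,0],"dr": [0,0,0]},
    {"linear": [0,0,0],"dr": [0,0,0]}
  ],
  "jaw": 0.8,
  "squeeze": 12
}}

```text
t: 5.62
eef_pos: [0.562, -0.3305, 0.0617]
orientation: [0.461, 0.887, 0.0, 0.0]
ft_force: [1.3, 1.4, 3.3]
finger_gap: 0.0415
grip_force: 12.0
```

Call:
{"fn": "apply_moves", "kwargs": {
  "steps": [
    {"linear": [0,0,-0.4],"dr": [0,0,0]},
    {"linear": [0,0,-0.8],"dr": [0,0,0]},
    {"linear": [0,0,-0.9],"dr": [0,0,0]},
    {"linear": [0,0,-0.9],"dr": [0,0,0]},
    {"linear": [0,0,-0.9],"dr": [0,0,0]},
    {"linear": [0,0,-0.6],"dr": [0,0,0]},
    {"linear": [0,0,-0.1],"dr": [0,0,0]}
  ]
}}

```text
t: 6.2
eef_pos: [0.5626, -0.3317, 0.2037]
orientation: [0.461, 0.887, 0.0, 0.002]
ft_force: [0.2, -0.3, -0.0]
finger_gap: 0.0417
grip_force: 12.0
```

Call:
{"fn": "apply_moves", "kwargs": {
  "steps": [
    {"linear": [0.4,0.4,0],"dr": [0,0,0]},
    {"linear": [0.7,0.76,0],"dr": [0,0,0]},
    {"linear": [0.7,0.76,0],"dr": [0,0,0]},
    {"linear": [0.7,0.76,0],"dr": [0,0,0]},
    {"linear": [0.7,0.76,0],"dr": [0,0,0]},
    {"linear": [0.7,0.76,0],"dr": [0,0,0]},
    {"linear": [0.7,0.76,0],"dr": [0,0,0]},
    {"linear": [0.7,0.76,0],"dr": [0,0,0]},
    {"linear": [0.7,0.76,0],"dr": [0,0,0]},
    {"linear": [0.7,0.76,0],"dr": [0,0,0]},
    {"linear": [0.7,0.76,0],"dr": [0,0,0]},
    {"linear": [0.4,0.5,0],"dr": [0,0,0]}
  ]
}}

```text
t: 7.2
eef_pos: [0.6356, 0.0113, 0.199]
orientation: [0.46, 0.888, -0.0, -0.001]
ft_force: [0.1, 0.4, 0.2]
finger_gap: 0.0415
grip_force: 12.0
```

Call:
{"fn": "apply_moves", "kwargs": {
  "steps": [
    {"linear": [0,0,0],"dr": [0,0,0]},
    {"linear": [0,0,0],"dr": [0,0,0]},
    {"linear": [0,0,0],"dr": [0,0,0]}
  ]
}}

```text
t: 7.45
eef_pos: [0.6353, 0.0065, 0.1993]
orientation: [0.461, 0.887, -0.0, -0.0]
ft_force: [-0.3, 0.4, 0.4]
finger_gap: 0.0415
grip_force: 12.0
```

Run:
```python
from h import *
s,p,d,c,W,P=look("w3");print(s["t"],s["eef_pos"],s["orientation"].round(3))
l=comps(P,d,.09,.13,(.4,.75,-.2,.2))
l=comps(P,d,.1005,.108,(.56,.62,.04,.1),8)
e=s["eef_pos"]
l=comps(P,d,e[2]+.034,e[2]+.045,(e[0]-.04,e[0]+.04,e[1]-.04,e[1]+.04))
l=comps(P,d,.06,.079,(.68,.85,0,.25))
```

```text
7.45 [0.63527838 0.00654162 0.19930073] [ 0.461  0.887 -0.    -0.   ]
[328. 107.] 880 zmax 0.1064 mean [0.5902 0.073  0.0988] rect [589.9  73.4] [26.9 28. ] pca 122.2
[285. 216.] 448 zmax 0.1114 mean [ 0.6135 -0.0253  0.1053] rect [615.3 -24.9] [35.  14.8] pca 75.1
[328. 106.] 382 zmax 0.1064 mean [0.5902 0.0732 0.1034] rect [590.5  73.1] [16.6 18.3] pca 130.5
[325. 264.] 2659 zmax 0.2443 mean [0.6324 0.0088 0.2376] rect [632.9  11.9] [53.7 46.3] pca -144.6
[478. 159.] 7638 zmax 0.0771 mean [0.7384 0.1169 0.0647] rect [740.8 115.4] [ 72.1 107.2] pca 104.3
```

View pics/w3.png

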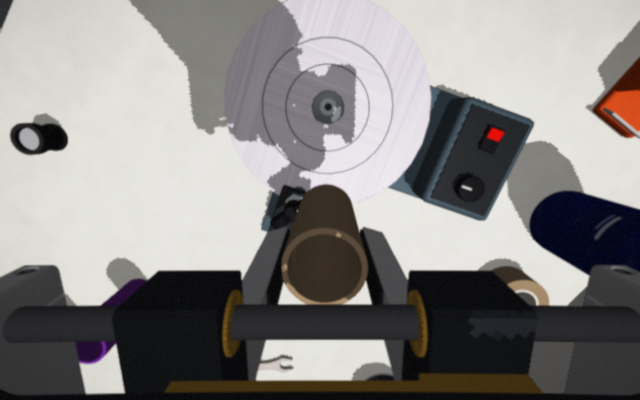

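Run:
```python
from h import *
z=np.load("w3.npz");s=dict(eef_pos=z["pos"],orientation=z["q"]);c,W=cam("wrist",s);P=cloud(c,W,z["d"]);zt=z["pos"][2]+.0383
M=R.from_quat(z["q"]).as_matrix();q=(P-z["pos"])@M
# rim pixels: height within 3mm of the top, between the fingers
m=(z["d"]>0)&(abs(P[...,2]-zt)<.003)&(np.linalg.norm(q[...,:2],axis=-1)<.03)
k=q[m][:,:2]*1000;print(len(k),k.min(0),k.max(0))
print("circle",cv2.minEnclosingCircle(k.astype(np.float32)))
print("px",(((onz(c,W,[(282,266),(368,266),(325,228),(325,303)],zt)-z["pos"])@M)*1000).round(1))
print("spindle",rel(s,(.590,.0733,z["pos"][2])), M.round(3)[:,:2].tolist())
```

```text
2051 [-18.26904198 -28.477044  ] [22.64871912 28.54869456]
circle ((8.937515258789062, 0.036032017320394516), 28.513696670532227)
px [[  2.8 -21.6 -38.3]
 [  2.9  19.7 -38.3]
 [ 22.1  -0.9 -38.3]
 [-17.1  -0.9 -38.3]]
spindle [ 2.69  0.04 -0.  ] [[-0.575, 0.818], [0.818, 0.575], [-0.0, -0.001]]
```

The wrist view shows the core in hand at (325,266) and the spindle tip at (328,107). Relative to each other, the core still needs 78.4 mm along tool x and about 1.5 mm along y.

Call:
{"fn": "apply_moves", "kwargs": {
  "steps": [
    {"linear": [0.51,0.05,0],"dr": [0,0,0]},
    {"linear": [0.7,0,0],"dr": [0,0,0]},
    {"linear": [0.7,0,0],"dr": [0,0,0]},
    {"linear": [0.5,0,0],"dr": [0,0,0]},
    {"linear": [0.2,0,0],"dr": [0,0,0]},
    {"linear": [0,0,0],"dr": [0,0,0]},
    {"linear": [0,0,0],"dr": [0,0,0]},
    {"linear": [0,0,0.3],"dr": [0,0,0]},
    {"linear": [0,0,0.4],"dr": [0,0,0]},
    {"linear": [0,0,0.3],"dr": [0,0,0]},
    {"linear": [0,0,0],"dr": [0,0,0]}
  ]
}}

```text
t: 8.42
eef_pos: [0.5908, 0.0717, 0.1668]
orientation: [0.461, 0.887, -0.001, -0.001]
ft_force: [0.1, 0.5, -1.7]
finger_gap: 0.0417
grip_force: 12.0
```

Call:
{"fn": "apply_moves", "kwargs": {
  "steps": [
    {"linear": [0,0,0.15],"dr": [0,0,0]},
    {"linear": [0,0,0.15],"dr": [0,0,0]},
    {"linear": [0,0,0.1],"dr": [0,0,0]},
    {"linear": [0,0,0],"dr": [0,0,0]},
    {"linear": [0,0,0],"dr": [0,0,0]}
  ]
}}

```text
t: 8.83
eef_pos: [0.5919, 0.0725, 0.1574]
orientation: [0.461, 0.887, -0.0, -0.0]
ft_force: [0.5, -0.4, 0.8]
finger_gap: 0.0416
grip_force: 12.0
```

Run:
```python
from h import *
s=bot.state();print(s["t"],s["eef_pos"].round(4),s["ft_force"].round(1),s["moment"].round(2))
for n in("scene","top"):
    p,d=optics.grab_frame(n);np.savez(n+"1.npz",p=p,d=d)
s,p,d,c,W,P=look("w4")
a=np.load("top1.npz")["p"][125:225,255:385];b=np.load("scene1.npz")["p"][140:240,260:390]
cv2.imwrite("pics/c2.png",cv2.resize(np.hstack([a,b])[:,:,::-1],(780,300),interpolation=2))
```

```text
8.8333 [0.5919 0.0725 0.1574] [ 0.5 -0.4  0.8] [-0.07  0.05 -0.  ]
```

View pics/c2.png

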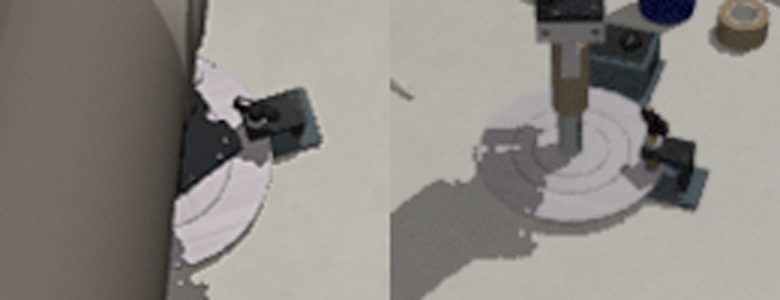

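The scene crop shows the core started over the spindle tip and centred on it (571 vs 570). I'll continue slowly, watching the force.

Call:
{"fn": "apply_moves", "kwargs": {
  "steps": [
    {"linear": [0,0,0.1],"dr": [0,0,0]},
    {"linear": [0,0,0.1],"dr": [0,0,0]},
    {"linear": [0,0,0.1],"dr": [0,0,0]},
    {"linear": [0,0,0.1],"dr": [0,0,0]},
    {"linear": [0,0,0],"dr": [0,0,0]}
  ]
}}

```text
t: 9.4
eef_pos: [0.5915, 0.0725, 0.1447]
orientation: [0.461, 0.888, -0.0, -0.0]
ft_force: [0.6, 0.2, -0.6]
finger_gap: 0.0417
grip_force: 12.0
```

Base is at 0.083, now past the taper, with no force. Continuing.

Call:
{"fn": "apply_moves", "kwargs": {
  "steps": [
    {"linear": [0,0,0.15],"dr": [0,0,0]},
    {"linear": [0,0,0.2],"dr": [0,0,0]},
    {"linear": [0,0,0.2],"dr": [0,0,0]},
    {"linear": [0,0,0.15],"dr": [0,0,0]},
    {"linear": [0,0,0],"dr": [0,0,0]},
    {"linear": [0,0,0],"dr": [0,0,0]}
  ]
}}

```text
t: 9.9
eef_pos: [0.5918, 0.0724, 0.1241]
orientation: [0.461, 0.887, -0.0, -0.0]
ft_force: [0.2, -0.1, -0.1]
finger_gap: 0.0417
grip_force: 12.0
```

Call:
{"fn": "apply_moves", "kwargs": {
  "steps": [
    {"linear": [0,0,0.2],"dr": [0,0,0]},
    {"linear": [0,0,0.25],"dr": [0,0,0]},
    {"linear": [0,0,0.25],"dr": [0,0,0]},
    {"linear": [0,0,0.25],"dr": [0,0,0]},
    {"linear": [0,0,0.15],"dr": [0,0,0]},
    {"linear": [0,0,0.05],"dr": [0,0,0]},
    {"linear": [0,0,0],"dr": [0,0,0]},
    {"linear": [0,0,0],"dr": [0,0,0]}
  ]
}}

```text
t: 10.57
eef_pos: [0.592, 0.0724, 0.09]
orientation: [0.461, 0.887, -0.0, 0.0]
ft_force: [-0.4, -0.5, -0.1]
finger_gap: 0.0418
grip_force: 12.0
```

Call:
{"fn": "apply_moves", "kwargs": {
  "steps": [
    {"linear": [0,0,0.04],"dr": [0,0,0]},
    {"linear": [0,0,0.03],"dr": [0,0,0]},
    {"linear": [0,0,0.03],"dr": [0,0,0]},
    {"linear": [0,0,0],"dr": [0,0,0]},
    {"linear": [0,0,0],"dr": [0,0,0]}
  ]
}}

```text
t: 10.98
eef_pos: [0.592, 0.0725, 0.087]
orientation: [0.461, 0.888, -0.0, 0.0]
ft_force: [0.7, 0.3, -0.4]
finger_gap: 0.0417
grip_force: 12.0
```

Call:
{"fn": "apply_moves", "kwargs": {
  "steps": [
    {"linear": [0,0,0.03],"dr": [0,0,0]},
    {"linear": [0,0,0.02],"dr": [0,0,0]},
    {"linear": [0,0,0],"dr": [0,0,0]},
    {"linear": [0,0,0],"dr": [0,0,0]}
  ]
}}

```text
t: 11.32
eef_pos: [0.5921, 0.0726, 0.0856]
orientation: [0.461, 0.887, 0.0, 0.0]
ft_force: [0.7, 0.1, 0.3]
finger_gap: 0.0413
grip_force: 12.0
```

Call:
{"fn": "apply_moves", "kwargs": {
  "steps": [
    {"linear": [0,0,0.02],"dr": [0,0,0]},
    {"linear": [0,0,0],"dr": [0,0,0]},
    {"linear": [0,0,0],"dr": [0,0,0]}
  ]
}}

```text
t: 11.57
eef_pos: [0.5925, 0.0727, 0.0853]
orientation: [0.461, 0.888, 0.0, 0.0]
ft_force: [0.4, 1.7, 4.6]
finger_gap: 0.0413
grip_force: 12.0
```

The core is on the platter (4.6 N upward). Now I'll release it and rise.

Call:
{"fn": "apply_moves", "kwargs": {
  "steps": [
    {"linear": [0,0,0],"dr": [0,0,0]},
    {"linear": [0,0,0],"dr": [0,0,0]},
    {"linear": [0,0,0],"dr": [0,0,0]},
    {"linear": [0,0,0],"dr": [0,0,0]},
    {"linear": [0,0,0],"dr": [0,0,0]},
    {"linear": [0,0,0],"dr": [0,0,0]}
  ],
  "jaw": 0.3
}}

```text
t: 12.07
eef_pos: [0.5918, 0.0724, 0.0848]
orientation: [0.461, 0.887, -0.0, -0.0]
ft_force: [0.5, -0.7, -0.4]
finger_gap: 0.0658
grip_force: 0.0
```

Call:
{"fn": "apply_moves", "kwargs": {
  "steps": [
    {"linear": [0,0,-0.3],"dr": [0,0,0]},
    {"linear": [0,0,-0.6],"dr": [0,0,0]},
    {"linear": [0,0,-0.9],"dr": [0,0,0]},
    {"linear": [0,0,-0.9],"dr": [0,0,0]},
    {"linear": [0,0,-0.9],"dr": [0,0,0]},
    {"linear": [-0.5,0,-0.4],"dr": [0,0,0]},
    {"linear": [-0.9,0,0],"dr": [0,0,0]},
    {"linear": [-0.9,0,0],"dr": [0,0,0]},
    {"linear": [-0.7,-0.3,0],"dr": [0,0,0]},
    {"linear": [0,-0.7,0],"dr": [0,0,0]},
    {"linear": [0,0,0],"dr": [0,0,0]},
    {"linear": [0,0,0],"dr": [0,0,0]}
  ]
}}

```text
t: 13.07
eef_pos: [0.6187, -0.0194, 0.2056]
orientation: [0.462, 0.887, 0.0, 0.0]
ft_force: [-0.4, -0.2, -0.1]
finger_gap: 0.0656
grip_force: 0.0
```

Run:
```python
from h import *
s,p,d,c,W,P=look("w5");print(s["t"],s["eef_pos"],s["orientation"].round(3))
print("core");comps(P,d,.118,.132,(.4,.75,-.2,.2));
print("wing");comps(P,d,.1,.116,(.58,.68,-.08,.03))
comps(P,d,.107,.116,(.58,.68,-.08,.03))
print("house");comps(P,d,.06,.068,(.68,.85,0,.25))
```

```text
13.0667 [ 0.61872638 -0.01938673  0.20560579] [0.462 0.887 0.    0.   ]
core
[367.  88.] 755 zmax 0.126 mean [0.5909 0.0751 0.1234] rect [590.6  73.6] [41.3 41.4] pca 58.1
wing
[323. 199.] 617 zmax 0.1118 mean [ 0.6167 -0.0202  0.107 ] rect [616.9 -21.1] [44.5 14.6] pca 68.4
[334. 193.] 161 zmax 0.1118 mean [ 0.6213 -0.0098  0.1091] rect [621.8  -9.6] [15.1  9.8] pca 64.2
[312. 208.] 158 zmax 0.1109 mean [ 0.6126 -0.032   0.1089] rect [612.8 -32.3] [14.9  9.9] pca 68.1
house
[505. 144.] 6746 zmax 0.068 mean [0.7377 0.1183 0.0636] rect [740.7 115.7] [ 72.3 107.6] pca 104.3
```

View pics/w5.png

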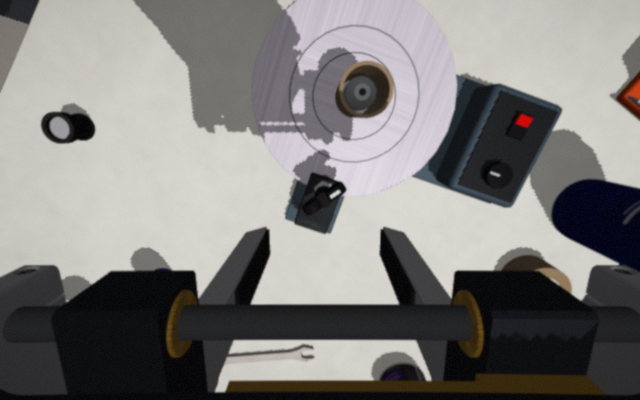

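The wrist view shows the core on the spindle at (365,90), rim 124 mm over the desk, and the wing centred at (323,199) with its white mark toward the upper right (335,193). The wing points along 68°, and its centre is at (0.617,-0.021). I'll align the tool with its flats.

Call:
{"fn": "apply_moves", "kwargs": {
  "steps": [
    {"linear": [0,0,0],"dr": [0,0,0.69]},
    {"linear": [0,0,0],"dr": [0,0,0.69]},
    {"linear": [0,0,0],"dr": [0,0,0.69]},
    {"linear": [0,0,0],"dr": [0,0,0.69]},
    {"linear": [0,0,0],"dr": [0,0,0.69]},
    {"linear": [0,0,0],"dr": [0,0,0.69]},
    {"linear": [0,0,0],"dr": [0,0,0.69]},
    {"linear": [0,0,0],"dr": [0,0,0.69]},
    {"linear": [0,0,0],"dr": [0,0,0.69]},
    {"linear": [0,0,0],"dr": [0,0,0.69]},
    {"linear": [0,0,0],"dr": [0,0,0.69]},
    {"linear": [0,0,0],"dr": [0,0,0.69]}
  ],
  "jaw": 0.6
}}

```text
t: 14.12
eef_pos: [0.6196, -0.017, 0.2051]
orientation: [0.829, 0.56, 0.0, -0.0]
ft_force: [-0.1, -0.1, -0.2]
finger_gap: 0.0378
grip_force: 0.0
```

Call:
{"fn": "apply_moves", "kwargs": {
  "steps": [
    {"linear": [0,0,0],"dr": [0,0,0]},
    {"linear": [0,0,0],"dr": [0,0,0]},
    {"linear": [0,0,0],"dr": [0,0,0]}
  ]
}}

```text
t: 14.37
eef_pos: [0.6193, -0.0177, 0.2049]
orientation: [0.827, 0.562, -0.0, -0.0]
ft_force: [0.6, 0.0, 0.6]
finger_gap: 0.0379
grip_force: 0.0
```

Run:
```python
from h import *
s,p,d,c,W,P=look("w6");M=R.from_quat(s["orientation"]).as_matrix();print(s["t"],s["eef_pos"],s["joint_pos"].round(2),"ytool",np.degrees(np.arctan2(M[1,1],M[0,1])))
comps(P,d,.1,.116,(.58,.68,-.08,.03))
comps(P,d,.107,.116,(.58,.68,-.08,.03))
print("core");comps(P,d,.118,.132,(.4,.75,-.2,.2));
print("house");comps(P,d,.06,.068,(.68,.85,0,.25))
print(rel(s,(.617,-.021,.0805)))
```

```text
14.3667 [ 0.61934204 -0.0177403   0.20494918] [-0.78  0.49  0.98  1.77 -0.45  1.12 -0.03] ytool -21.591286134690844
[324. 201.] 566 zmax 0.1117 mean [ 0.6175 -0.0196  0.1074] rect [616.9 -20.9] [43.7 14.6] pca 68.5
[324. 191.] 166 zmax 0.1117 mean [ 0.6214 -0.0098  0.1091] rect [621.2 -10.2] [15.4  8.9] pca 66.4
[324. 216.] 155 zmax 0.1111 mean [ 0.6126 -0.032   0.1089] rect [612.5 -32.1] [14.9  9.1] pca 69.9
core
[248. 111.] 783 zmax 0.1267 mean [0.5907 0.0742 0.1233] rect [591.2  73.5] [41.6 41.6] pca 153.4
house
[404.  29.] 4474 zmax 0.0679 mean [0.7393 0.0928 0.0635] rect [744.1 103.8] [71.8 83.5] pca 148.3
[-0.13 -0.03  4.15]
```

Call:
{"fn": "apply_moves", "kwargs": {
  "steps": [
    {"linear": [-0.13,-0.03,0.3],"dr": [0,0,0]},
    {"linear": [0,0,0.6],"dr": [0,0,0]},
    {"linear": [0,0,0.7],"dr": [0,0,0]},
    {"linear": [0,0,0.7],"dr": [0,0,0]},
    {"linear": [0,0,0.5],"dr": [0,0,0]},
    {"linear": [0,0,0.5],"dr": [0,0,0]},
    {"linear": [0,0,0.4],"dr": [0,0,0]},
    {"linear": [0,0,0.3],"dr": [0,0,0]},
    {"linear": [0,0,0.15],"dr": [0,0,0]},
    {"linear": [0,0,0],"dr": [0,0,0]},
    {"linear": [0,0,0],"dr": [0,0,0]}
  ]
}}

```text
t: 15.33
eef_pos: [0.6172, -0.0218, 0.0807]
orientation: [0.828, 0.561, 0.0, 0.0]
ft_force: [0.2, 0.3, 0.3]
finger_gap: 0.0378
grip_force: 0.0
```

Call:
{"fn": "apply_moves", "kwargs": {
  "steps": [
    {"linear": [0,0,0],"dr": [0,0,0]},
    {"linear": [0,0,0],"dr": [0,0,0]},
    {"linear": [0,0,0],"dr": [0,0,0]},
    {"linear": [0,0,0],"dr": [0,0,0]},
    {"linear": [0,0,0],"dr": [0,0,0]},
    {"linear": [0,0,0],"dr": [0,0,0]},
    {"linear": [0,0,0],"dr": [0,0,0]}
  ],
  "jaw": 1,
  "squeeze": 25
}}

```text
t: 15.92
eef_pos: [0.6173, -0.0217, 0.0807]
orientation: [0.828, 0.561, 0.0, 0.0]
ft_force: [1.4, -0.2, 5.1]
finger_gap: 0.0164
grip_force: 25.0
```

```bash
cat > st.py <<'E'
from h import *
s=bot.state();M=R.from_quat(s["orientation"]).as_matrix()
print(s["t"],s["eef_pos"].round(4),"ytool",np.degrees(np.arctan2(M[1,1],M[0,1])).round(2),"F",s["ft_force"].round(1),"M",s["moment"].round(3),"q7",s["joint_pos"][6].round(2),s["finger_gap"],s["grip_force"])
E
python3 st.py
```

```text
15.9167 [ 0.6173 -0.0217  0.0807] ytool -21.81 F [ 1.4 -0.2  5.1] M [-0.114 -0.411 -0.048] q7 0.07 0.01641629537944699 25.000838041305542
```

The gap is 16.4 mm rather than 10, so the fingertips probably close on the hub. I'll open, rise 9 mm and regrip on the flats.

Call:
{"fn": "apply_moves", "kwargs": {
  "steps": [
    {"linear": [0,0,0],"dr": [0,0,0]},
    {"linear": [0,0,0],"dr": [0,0,0]},
    {"linear": [0,0,-0.1],"dr": [0,0,0]},
    {"linear": [0,0,-0.1],"dr": [0,0,0]},
    {"linear": [0,0,-0.1],"dr": [0,0,0]},
    {"linear": [0,0,0],"dr": [0,0,0]},
    {"linear": [0,0,0],"dr": [0,0,0]}
  ],
  "jaw": 0.7
}}

```text
t: 16.5
eef_pos: [0.617, -0.0216, 0.0896]
orientation: [0.828, 0.561, 0.0, 0.0]
ft_force: [-0.7, 0.6, 0.2]
finger_gap: 0.0284
grip_force: 0.0
```

Call:
{"fn": "apply_moves", "kwargs": {
  "steps": [
    {"linear": [0,0,0],"dr": [0,0,0]},
    {"linear": [0,0,0],"dr": [0,0,0]},
    {"linear": [0,0,0],"dr": [0,0,0]},
    {"linear": [0,0,0],"dr": [0,0,0]},
    {"linear": [0,0,0],"dr": [0,0,0]},
    {"linear": [0,0,0],"dr": [0,0,0]},
    {"linear": [0,0,0],"dr": [0,0,0]}
  ],
  "jaw": 1,
  "squeeze": 25
}}

```text
t: 17.08
eef_pos: [0.6172, -0.0218, 0.0896]
orientation: [0.828, 0.561, 0.0, 0.0]
ft_force: [2.6, -1.2, 4.8]
finger_gap: 0.0101
grip_force: 26.4
```

```bash
python3 st.py
```

```text
17.0833 [ 0.6172 -0.0218  0.0896] ytool -21.81 F [ 2.6 -1.2  4.8] M [-0.308 -0.535  0.024] q7 0.07 0.01009502658119927 26.416122012014966
```

The gap is 10.1 mm now, so the pads are on the flats. Turning clockwise.

Call:
{"fn": "apply_moves", "kwargs": {
  "steps": [
    {"linear": [0,0,0.001],"dr": [0,0,0.5]},
    {"linear": [0,0,0.001],"dr": [0,0,0.6]},
    {"linear": [0,0,0.001],"dr": [0,0,0.6]},
    {"linear": [0,0,0.001],"dr": [0,0,0.6]},
    {"linear": [0,0,0.001],"dr": [0,0,0.6]},
    {"linear": [0,0,0.001],"dr": [0,0,0.6]},
    {"linear": [0,0,0.001],"dr": [0,0,0.6]},
    {"linear": [0,0,0.001],"dr": [0,0,0.6]},
    {"linear": [0,0,0.001],"dr": [0,0,0.6]},
    {"linear": [0,0,0.001],"dr": [0,0,0.6]},
    {"linear": [0,0,0],"dr": [0,0,0]},
    {"linear": [0,0,0],"dr": [0,0,0]}
  ]
}}

```text
t: 18.08
eef_pos: [0.6168, -0.0214, 0.0892]
orientation: [0.971, 0.239, -0.0, -0.0]
ft_force: [-1.0, 2.2, 9.2]
finger_gap: 0.0097
grip_force: 26.7
```

```bash
python3 st.py
```

```text
18.0833 [ 0.6168 -0.0214  0.0892] ytool -62.4 F [-1.   2.2  9.2] M [ 0.407  0.599 -0.065] q7 -0.51 0.009666826795881505 26.731662746606162
```

Call:
{"fn": "apply_moves", "kwargs": {
  "steps": [
    {"linear": [0,0,0],"dr": [0,0,0.3]},
    {"linear": [0,0,0.001],"dr": [0,0,0.3]},
    {"linear": [0,0,0],"dr": [0,0,0.3]},
    {"linear": [0,0,0],"dr": [0,0,0]},
    {"linear": [0,0,0],"dr": [0,0,0]}
  ]
}}

```text
t: 18.5
eef_pos: [0.6167, -0.0212, 0.0892]
orientation: [0.983, 0.186, -0.0, -0.0]
ft_force: [-2.1, 3.4, 10.2]
finger_gap: 0.0098
grip_force: 26.7
```

```bash
python3 st.py
```

```text
18.5 [ 0.6167 -0.0212  0.0892] ytool -68.57 F [-2.1  3.4 10.2] M [ 0.557  0.635 -0.041] q7 -0.6 0.009767365258243243 26.73684751993278
```

Call:
{"fn": "apply_moves", "kwargs": {
  "steps": [
    {"linear": [0,0,0],"dr": [0,0,0.2]},
    {"linear": [0,0,0.001],"dr": [0,0,0.2]},
    {"linear": [0,0,0],"dr": [0,0,0]},
    {"linear": [0,0,0],"dr": [0,0,0]}
  ]
}}

```text
t: 18.83
eef_pos: [0.6168, -0.0212, 0.0892]
orientation: [0.987, 0.162, -0.0, -0.0]
ft_force: [-2.6, 2.7, 10.4]
finger_gap: 0.0096
grip_force: 26.7
```

```bash
python3 st.py
```

```text
18.8333 [ 0.6168 -0.0212  0.0892] ytool -71.31 F [-2.6  2.7 10.4] M [ 0.542  0.656 -0.055] q7 -0.64 0.00961131686869168 26.749971557292156
```

Call:
{"fn": "apply_moves", "kwargs": {
  "steps": [
    {"linear": [0,0,0],"dr": [0,0,0.15]},
    {"linear": [0,0,0],"dr": [0,0,0.15]},
    {"linear": [0,0,0],"dr": [0,0,0]},
    {"linear": [0,0,0],"dr": [0,0,0]}
  ]
}}

```text
t: 19.17
eef_pos: [0.6168, -0.0211, 0.0893]
orientation: [0.989, 0.145, -0.0, -0.001]
ft_force: [-1.8, 3.3, 10.3]
finger_gap: 0.0096
grip_force: 26.7
```

```bash
python3 st.py
```

```text
19.1667 [ 0.6168 -0.0211  0.0893] ytool -73.37 F [-1.8  3.3 10.3] M [0.636 0.659 0.017] q7 -0.67 0.00958715216049413 26.7480523372069
```

Call:
{"fn": "apply_moves", "kwargs": {
  "steps": [
    {"linear": [0,0,0],"dr": [0,0,0.15]},
    {"linear": [0,0,0],"dr": [0,0,0.15]},
    {"linear": [0,0,0],"dr": [0,0,0]},
    {"linear": [0,0,0],"dr": [0,0,0]}
  ]
}}

```text
t: 19.5
eef_pos: [0.6167, -0.0211, 0.0892]
orientation: [0.992, 0.127, -0.0, -0.001]
ft_force: [-1.1, 3.4, 9.9]
finger_gap: 0.0098
grip_force: 26.8
```

```bash
python3 st.py
```

```text
19.5 [ 0.6167 -0.0211  0.0892] ytool -75.43 F [-1.1  3.4  9.9] M [0.694 0.656 0.008] q7 -0.7 0.009827774049969507 26.750018049788196
```

Call:
{"fn": "apply_moves", "kwargs": {
  "steps": [
    {"linear": [0,0,0],"dr": [0,0,0.15]},
    {"linear": [0,0,0],"dr": [0,0,0.15]},
    {"linear": [0,0,0],"dr": [0,0,0]},
    {"linear": [0,0,0],"dr": [0,0,0]}
  ]
}}

```text
t: 19.83
eef_pos: [0.6167, -0.0211, 0.0892]
orientation: [0.994, 0.109, -0.0, -0.001]
ft_force: [-2.6, 2.8, 10.3]
finger_gap: 0.0097
grip_force: 26.8
```

```bash
python3 st.py
```

```text
19.8333 [ 0.6167 -0.0211  0.0892] ytool -77.49 F [-2.6  2.8 10.3] M [0.733 0.745 0.025] q7 -0.72 0.009739664066834186 26.751408108102623
```

Call:
{"fn": "apply_moves", "kwargs": {
  "steps": [
    {"linear": [0,0,0],"dr": [0,0,0.15]},
    {"linear": [0,0,0],"dr": [0,0,0.15]},
    {"linear": [0,0,0],"dr": [0,0,0]},
    {"linear": [0,0,0],"dr": [0,0,0]}
  ]
}}

```text
t: 20.17
eef_pos: [0.6167, -0.021, 0.0892]
orientation: [0.996, 0.091, -0.0, -0.001]
ft_force: [-2.2, 3.9, 11.1]
finger_gap: 0.01
grip_force: 26.8
```

```bash
python3 st.py
```

```text
20.1667 [ 0.6167 -0.021   0.0892] ytool -79.56 F [-2.2  3.9 11.1] M [ 0.776  0.673 -0.024] q7 -0.75 0.00998842087335629 26.752436628739815
```

Run:
```python
from h import *
def house(P,d):
    m=(d>0)&(abs(P[...,2]-.064)<.004)&(P[...,0]>.68)&(P[...,0]<.85)&(P[...,1]>0)&(P[...,1]<.25)
    q=(P[m][:,:2]*1000).astype(np.float32);return cv2.minAreaRect(q)
for t in("w3","w5"):
    z=np.load(t+".npz");c,W=cam("wrist",dict(eef_pos=z["pos"],orientation=z["q"]));print(t,house(cloud(c,W,z["d"]),z["d"]))
z=np.load("top0.npz");c,W=cam("top");print("top",house(cloud(c,W,z["d"]),z["d"]))
s,p,d,c,W,P=look("w7");print(s["t"],s["moment"].round(3))
M=R.from_quat(s["orientation"]).as_matrix();q=(P-s["eef_pos"])@M
m=(d>0)&(P[...,2]>.1)&(P[...,2]<.114)&(np.linalg.norm(q[...,:2],axis=-1)<.03)
k=q[m]*1000
for a,b in((9,14),(14,18),(18,22),(-22,-12)):
    r=k[(k[:,0]>a)&(k[:,0]<b)]
    if len(r):print(a,b,len(r),r[:,1].min(),r[:,1].max(),np.median(r[:,1]))
ms=[]
cv2.imwrite("pics/c3.png",cv2.resize(p[130:330,200:450],(750,600))[:,:,::-1])
```

```text
w3 ((742.9072875976562, 115.51356506347656), (72.05159759521484, 107.24799346923828), 15.493391990661621)
w5 ((742.9398803710938, 115.80181121826172), (72.64995574951172, 107.56578063964844), 15.881046295166016)
top ((739.947021484375, 116.69181823730469), (73.51942443847656, 107.47381591796875), 15.785340309143066)
20.1667 [ 0.776  0.673 -0.024]
9 14 164 -4.544285012808348 5.104629316740161 0.25520007272115497
14 18 160 -4.589401409862264 5.063524643005248 0.25558157382805036
18 22 192 -4.651637008548038 5.1227201453071896 0.25022645895875373
-22 -12 172 -4.799107991653954 4.72404112817575 0.2500130199104522
```

View pics/c3.png

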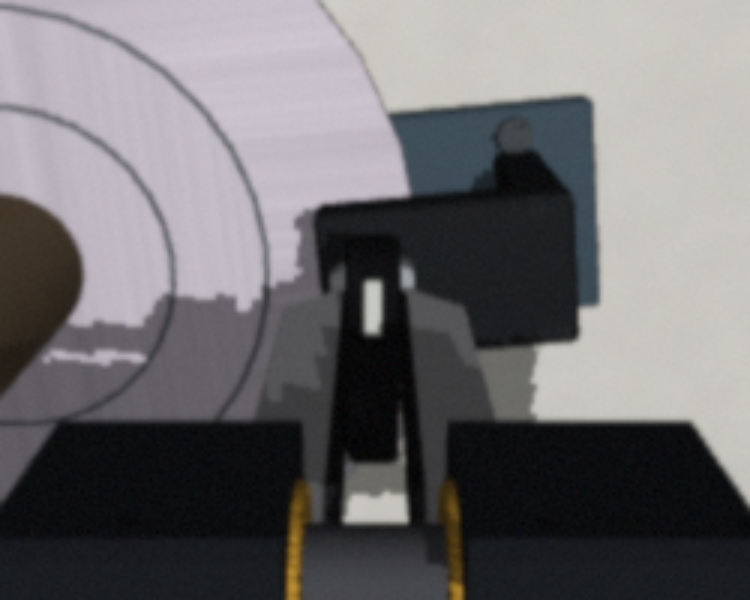

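The crop shows the wing squarely in the pads with its mark up, at (372,305). The bracket is turned about 4° CCW from the tool, so the wing is at or just past parallel. I'll check the torque.

Run:
```python
from h import *
for i in range(5):
    s=bot.state();print(s["moment"].round(3),s["ft_force"].round(1),s["tau"][4:].round(3));optics.grab_frame("top")
```

```text
[0.76  0.712 0.025] [-3.   3.2 10.1] [ 0.334 -1.339 -0.036]
[0.799 0.695 0.004] [-1.5  3.1  9.8] [ 0.342 -1.336 -0.01 ]
[ 0.796  0.681 -0.034] [-2.3  3.  10.6] [ 0.346 -1.333 -0.004]
[ 0.815  0.677 -0.01 ] [-1.8  4.1 10.5] [ 0.347 -1.332 -0.003]
[ 0.74   0.7   -0.062] [-2.4  2.5  9.8] [ 0.347 -1.331 -0.003]
```

Call:
{"fn": "apply_moves", "kwargs": {
  "steps": [
    {"linear": [0,0,0],"dr": [0,0,0.15]},
    {"linear": [0,0,0],"dr": [0,0,0.15]},
    {"linear": [0,0,0],"dr": [0,0,0]},
    {"linear": [0,0,0],"dr": [0,0,0]}
  ]
}}

```text
t: 20.8
eef_pos: [0.6167, -0.021, 0.0892]
orientation: [0.997, 0.073, -0.0, -0.001]
ft_force: [-2.3, 3.7, 10.3]
finger_gap: 0.01
grip_force: 26.8
```

```bash
python3 - <<'E'
from h import *
for i in range(5):
    s=bot.state();print(s["moment"].round(3),s["ft_force"].round(1),s["tau"][4:].round(3));optics.grab_frame("top")
E
cat >> h.py <<'E'
def wingrel():
    s,p,d,c,W,P=look("wr");M=R.from_quat(s["orientation"]).as_matrix();q=(P-s["eef_pos"])@M
    m=(d>0)&(P[...,2]>.1)&(P[...,2]<.114)&(np.linalg.norm(q[...,:2],axis=-1)<.03);k=q[m]*1000;x=[];y=[]
    for a in range(-20,22,3):
        r=k[abs(k[:,0]-a)<1.5]
        if abs(a)>11 and len(r)>20:x.append(a);y.append((r[:,1].min()+r[:,1].max())/2)
    return np.degrees(np.arctan(np.polyfit(x,y,1)[0])).round(2),np.round(y,1)
E
python3 -c "
from h import *
print(wingrel())";python3 st.py
```

```text
[ 0.805  0.668 -0.037] [-2.3  3.7 10.3] [ 0.356 -1.406 -0.133]
[0.82  0.753 0.056] [-2.6  3.6 10.3] [ 0.366 -1.396 -0.037]
[ 0.856  0.698 -0.005] [-2.2  3.5 10.3] [ 0.375 -1.392 -0.011]
[0.833 0.645 0.017] [-1.8  3.6  9.8] [ 0.378 -1.39  -0.004]
[0.801 0.71  0.032] [-1.2  3.4 10. ] [ 0.379 -1.389 -0.003]
(np.float64(0.19), array([0.3, 0. , 0.3, 0.3, 0.3, 0.3]))
21.1 [ 0.6167 -0.021   0.0892] ytool -81.61 F [-1.8  3.7  9.9] M [ 0.876  0.629 -0.004] q7 -0.78 0.010163203400485807 26.741552392195445
```

Call:
{"fn": "apply_moves", "kwargs": {
  "steps": [
    {"linear": [0,0,0],"dr": [0,0,0]},
    {"linear": [0,0,0],"dr": [0,0,0]},
    {"linear": [0,0,0],"dr": [0,0,0]},
    {"linear": [0,0,0],"dr": [0,0,0]}
  ],
  "jaw": 0.75
}}

```text
t: 21.43
eef_pos: [0.6165, -0.0214, 0.0887]
orientation: [0.997, 0.073, -0.0, -0.0]
ft_force: [-0.5, 0.5, -0.7]
finger_gap: 0.0232
grip_force: 0.0
```

```bash
python3 -c "
from h import *
print(wingrel())
z=np.load('wr.npz');p=z['p'];cv2.imwrite('pics/c4.png',cv2.resize(p[130:330,200:450],(500,400))[:,:,::-1])";python3 st.py
```

```text
(np.float64(-0.46), array([ 0. ,  0. ,  0. , -0.3, -0.2, -0.3]))
21.4833 [ 0.6165 -0.0215  0.0887] ytool -81.63 F [-0.5 -0.7  0.3] M [-0.008  0.147 -0.066] q7 -0.78 0.023450367312183727 0.0
```

View pics/c4.png

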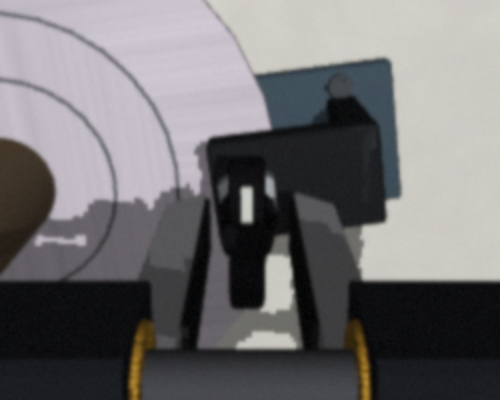

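After opening, the wing stays where it was turned: mark at (247,205), wing yaw about 8.5°. The bracket lies 7° CCW of it. Housing, bracket and axis position all give a rewinder yaw of 15.7°, so the screw is at its seated end (slightly over-pressed into the stop). I'll regrip and back off to a wing yaw of 105.7°, i.e. tool y = 15.7°, checking on the way.

Call:
{"fn": "apply_moves", "kwargs": {
  "steps": [
    {"linear": [0,0,-0.03],"dr": [0,0,0]},
    {"linear": [0,0,0],"dr": [0,0,0]},
    {"linear": [0,0,0],"dr": [0,0,0]},
    {"linear": [0,0,0],"dr": [0,0,0]},
    {"linear": [0,0,0],"dr": [0,0,0]},
    {"linear": [0,0,0],"dr": [0,0,0]},
    {"linear": [0,0,0],"dr": [0,0,0]}
  ],
  "jaw": 1,
  "squeeze": 25
}}

```text
t: 22.07
eef_pos: [0.6168, -0.0212, 0.0899]
orientation: [0.997, 0.073, -0.0, -0.0]
ft_force: [-1.5, 4.7, 2.8]
finger_gap: 0.0101
grip_force: 25.0
```

```bash
python3 st.py
python3 - <<'E'
from h import *
for i in range(6):
    s=bot.state();print(s["moment"].round(3),s["tau"][6].round(3),end=" ");optics.grab_frame("wrist")
E
```

```text
22.0667 [ 0.6168 -0.0212  0.0899] ytool -81.61 F [-1.5  4.7  2.8] M [1.33  0.528 0.018] q7 -0.78 0.010096759956632607 24.998576045036316
[1.33  0.528 0.018] -0.016 [1.294 0.583 0.025] -0.016 [1.274 0.609 0.013] -0.016 [1.296 0.575 0.009] -0.016 [ 1.309  0.609 -0.004] -0.016 [1.313e+00 5.940e-01 1.000e-03] -0.016
```

Call:
{"fn": "apply_moves", "kwargs": {
  "steps": [
    {"linear": [0,0,0],"dr": [0,0,0.2]},
    {"linear": [0,0,0],"dr": [0,0,0.2]},
    {"linear": [0,0,0],"dr": [0,0,0.2]}
  ]
}}

```text
t: 22.62
eef_pos: [0.6168, -0.0212, 0.0899]
orientation: [0.999, 0.037, -0.0, -0.0]
ft_force: [-2.1, 5.1, 3.7]
finger_gap: 0.0101
grip_force: 25.4
```

```bash
python3 st.py
python3 - <<'E'
from h import *
for i in range(6):
    s=bot.state();print(s["moment"].round(3),s["tau"][6].round(3),end=" ");optics.grab_frame("wrist")
print(wingrel())
E
python3 st.py
```

```text
22.6167 [ 0.6168 -0.0212  0.0899] ytool -85.78 F [-2.1  5.1  3.7] M [1.14  0.635 0.363] q7 -0.84 0.01011190825657555 25.394994914531708
[1.14  0.635 0.363] 0.403 [1.195 0.578 0.39 ] 0.217 [1.31  0.686 0.434] -1.059 [1.259 0.62  0.423] -0.653 [1.303 0.672 0.375] -0.462 [1.239 0.605 0.431] -0.406 (np.float64(-2.34), array([ 0.7,  0.6,  0.6, -0.7, -0.7, -0.8]))
22.9667 [ 0.6169 -0.0212  0.0899] ytool -85.71 F [-1.5  5.2  3.5] M [1.236 0.65  0.375] q7 -0.84 0.010051635065128068 25.373556911945343
```

Now the stop is clear: 0.4 N m, with the wing held back 2° in the pads. It was felt near wing yaw 7–8°, yet geometry puts parallel at 15.7°. I'll back off a little and profile the torque on re-approach to settle the zero.

Call:
{"fn": "apply_moves", "kwargs": {
  "steps": [
    {"linear": [0,0,-0.001],"dr": [0,0,-0.52]},
    {"linear": [0,0,-0.001],"dr": [0,0,-0.52]},
    {"linear": [0,0,-0.001],"dr": [0,0,-0.52]},
    {"linear": [0,0,-0.001],"dr": [0,0,-0.52]},
    {"linear": [0,0,-0.001],"dr": [0,0,-0.52]},
    {"linear": [0,0,-0.001],"dr": [0,0,-0.52]},
    {"linear": [0,0,0],"dr": [0,0,-0.52]},
    {"linear": [0,0,0],"dr": [0,0,0]},
    {"linear": [0,0,0],"dr": [0,0,0]}
  ]
}}

```text
t: 23.72
eef_pos: [0.6169, -0.0216, 0.09]
orientation: [0.968, 0.252, 0.0, -0.0]
ft_force: [0.3, 3.7, -2.4]
finger_gap: 0.0101
grip_force: 25.0
```

```bash
cat > av.py <<'E'
from h import *
a=[]
for i in range(5):
    s=bot.state();a.append(np.r_[s["moment"],s["ft_force"],s["tau"][6]]);optics.grab_frame("top")
M=R.from_quat(s["orientation"]).as_matrix()
print(s["t"],"ytool",np.degrees(np.arctan2(M[1,1],M[0,1])).round(2),"mean",np.mean(a,0).round(3),"wingrel",wingrel()[0],s["finger_gap"])
E
python3 av.py
```

```text
23.9167 ytool -60.79 mean [ 0.895  0.167  0.064  0.181  3.744 -0.221  0.135] wingrel -0.28 0.00941052507152182
```

Call:
{"fn": "apply_moves", "kwargs": {
  "steps": [
    {"linear": [0,0,0.001],"dr": [0,0,0.4]},
    {"linear": [0,0,0.001],"dr": [0,0,0.4]},
    {"linear": [0,0,0.001],"dr": [0,0,0.4]},
    {"linear": [0,0,0],"dr": [0,0,0.2]}
  ]
}}

```text
t: 24.35
eef_pos: [0.6168, -0.0216, 0.09]
orientation: [0.986, 0.169, -0.0, 0.0]
ft_force: [-1.8, 4.4, 0.8]
finger_gap: 0.0097
grip_force: 25.0
```

```bash
python3 av.py
```

```text
24.55 ytool -70.27 mean [ 1.231e+00  4.260e-01  5.000e-03 -1.264e+00  5.126e+00  1.254e+00
 -2.160e-01] wingrel 0.07 0.009956683479502416
```

Call:
{"fn": "apply_moves", "kwargs": {
  "steps": [
    {"linear": [0,0,0.001],"dr": [0,0,0.4]},
    {"linear": [0,0,0.001],"dr": [0,0,0.4]},
    {"linear": [0,0,0],"dr": [0,0,0.2]}
  ]
}}

```text
t: 24.9
eef_pos: [0.6168, -0.0214, 0.0899]
orientation: [0.994, 0.111, -0.0, -0.0]
ft_force: [-0.8, 5.6, 1.2]
finger_gap: 0.0101
grip_force: 25.0
```

```bash
python3 av.py
```

```text
25.1 ytool -77.14 mean [ 1.427  0.512  0.011 -1.35   5.71   1.5   -0.168] wingrel -0.23 0.009227372439643005
```

Call:
{"fn": "apply_moves", "kwargs": {
  "steps": [
    {"linear": [0,0,0.001],"dr": [0,0,0.2]},
    {"linear": [0,0,0],"dr": [0,0,0.2]},
    {"linear": [0,0,0],"dr": [0,0,0.1]}
  ]
}}

```text
t: 25.45
eef_pos: [0.6168, -0.0214, 0.0899]
orientation: [0.997, 0.081, -0.0, -0.0]
ft_force: [-2.2, 5.7, 2.3]
finger_gap: 0.0099
grip_force: 25.0
```

```bash
python3 av.py
```

```text
25.65 ytool -80.57 mean [ 1.483  0.523  0.024 -1.577  5.964  2.241 -0.114] wingrel -0.55 0.009844729172074738
```

Call:
{"fn": "apply_moves", "kwargs": {
  "steps": [
    {"linear": [0,0,0],"dr": [0,0,0.15]},
    {"linear": [0,0,0],"dr": [0,0,0.07]},
    {"linear": [0,0,0],"dr": [0,0,0]}
  ]
}}

```text
t: 26.0
eef_pos: [0.6168, -0.0213, 0.0899]
orientation: [0.998, 0.069, -0.0, -0.0]
ft_force: [-0.9, 7.0, 2.4]
finger_gap: 0.0098
grip_force: 25.0
```

```bash
python3 av.py
```

```text
26.2 ytool -82.09 mean [ 1.506  0.521  0.042 -1.265  6.276  1.543 -0.136] wingrel -0.39 0.009868252412874073
```

Call:
{"fn": "apply_moves", "kwargs": {
  "steps": [
    {"linear": [0,0,0],"dr": [0,0,0.15]},
    {"linear": [0,0,0],"dr": [0,0,0.07]},
    {"linear": [0,0,0],"dr": [0,0,0]}
  ]
}}

```text
t: 26.55
eef_pos: [0.6168, -0.0213, 0.0899]
orientation: [0.998, 0.056, -0.0, -0.0]
ft_force: [-1.7, 5.3, 2.2]
finger_gap: 0.0097
grip_force: 25.0
```

```bash
python3 av.py
```

```text
26.75 ytool -83.59 mean [ 1.493  0.518  0.174 -1.366  5.657  1.856 -0.275] wingrel -0.73 0.009454070580648176
```

The stop repeats sharply at tool y ≈ −82.5°, a hard stop with the wing at about 7.5°. That is 8° past the parallel seen in the images. I'll back off about 94° from the felt stop, which is a quarter turn within 4° by either reference.

Call:
{"fn": "apply_moves", "kwargs": {
  "steps": [
    {"linear": [0,0,-0.001],"dr": [0,0,-0.4]},
    {"linear": [0,0,-0.001],"dr": [0,0,-0.6]},
    {"linear": [0,0,-0.001],"dr": [0,0,-0.6]},
    {"linear": [0,0,-0.001],"dr": [0,0,-0.6]},
    {"linear": [0,0,-0.001],"dr": [0,0,-0.6]},
    {"linear": [0,0,-0.001],"dr": [0,0,-0.6]},
    {"linear": [0,0,-0.001],"dr": [0,0,-0.6]},
    {"linear": [0,0,-0.001],"dr": [0,0,-0.6]},
    {"linear": [0,0,-0.001],"dr": [0,0,-0.6]},
    {"linear": [0,0,-0.001],"dr": [0,0,-0.6]},
    {"linear": [0,0,-0.001],"dr": [0,0,-0.6]},
    {"linear": [0,0,0],"dr": [0,0,-0.6]}
  ]
}}

```text
t: 27.85
eef_pos: [0.6171, -0.0219, 0.0902]
orientation: [0.888, 0.459, 0.0, 0.0]
ft_force: [1.0, 3.0, -3.4]
finger_gap: 0.0099
grip_force: 25.0
```

Call:
{"fn": "apply_moves", "kwargs": {
  "steps": [
    {"linear": [0,0,-0.001],"dr": [0,0,-0.6]},
    {"linear": [0,0,-0.001],"dr": [0,0,-0.6]},
    {"linear": [0,0,-0.001],"dr": [0,0,-0.6]},
    {"linear": [0,0,-0.001],"dr": [0,0,-0.6]},
    {"linear": [0,0,-0.001],"dr": [0,0,-0.6]},
    {"linear": [0,0,-0.001],"dr": [0,0,-0.6]},
    {"linear": [0,0,-0.001],"dr": [0,0,-0.6]},
    {"linear": [0,0,0],"dr": [0,0,-0.6]},
    {"linear": [0,0,0],"dr": [0,0,-0.6]},
    {"linear": [0,0,0],"dr": [0,0,-0.6]},
    {"linear": [0,0,0],"dr": [0,0,0]},
    {"linear": [0,0,0],"dr": [0,0,0]}
  ]
}}

```text
t: 28.85
eef_pos: [0.6177, -0.0221, 0.0905]
orientation: [0.671, 0.742, 0.0, 0.001]
ft_force: [6.0, 1.5, -6.3]
finger_gap: 0.0095
grip_force: 25.0
```

```bash
python3 av.py; python3 st.py
python3 - <<'E'
from h import *
z=np.load("wr.npz");c,W=cam("wrist",dict(eef_pos=z["pos"],orientation=z["q"]));P=cloud(c,W,z["d"]);cv2.imwrite("pics/f.png",z["p"][:,:,::-1])
comps(P,z["d"],.118,.135,(.55,.63,.03,.12))
E
```

```text
29.05 ytool 5.76 mean [ 0.545 -1.314  0.033  5.157  2.086 -6.084  0.096] wingrel -0.33 0.009242603781645544
29.15 [ 0.6177 -0.0221  0.0905] ytool 5.76 F [ 6.   3.  -5.8] M [ 0.507 -1.334  0.085] q7 0.46 0.009666471569235358 25.002566277980804
[284.  46.] 2772 zmax 0.1263 mean [0.5897 0.0753 0.1233] rect [590.6  73. ] [42.4 40.5] pca 175.1
```

View pics/f.png

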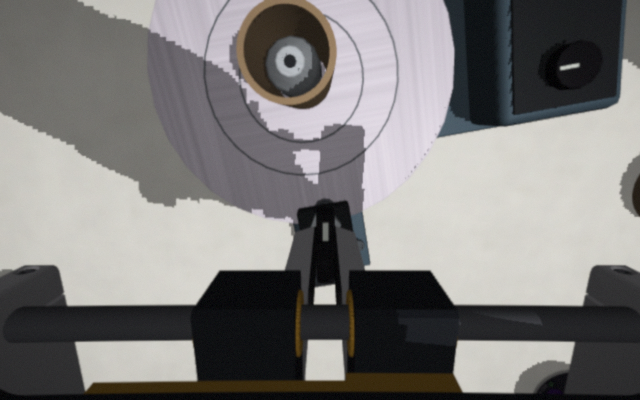

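The view shows the core standing around the spindle at (287,50), rim height unchanged, and the wing squarely held at (325,230). One last small turn, then I'll hand in.

Call:
{"fn": "apply_moves", "kwargs": {
  "steps": [
    {"linear": [0,0,0],"dr": [0,0,-0.3]},
    {"linear": [0,0,0],"dr": [0,0,-0.4]},
    {"linear": [0,0,0],"dr": [0,0,0]},
    {"linear": [0,0,0],"dr": [0,0,0]},
    {"linear": [0,0,0],"dr": [0,0,0]}
  ]
}}

```text
t: 29.57
eef_pos: [0.6178, -0.022, 0.0905]
orientation: [0.639, 0.769, 0.0, 0.001]
ft_force: [5.8, 2.9, -6.1]
finger_gap: 0.0094
grip_force: 25.0
```

```bash
python3 av.py; python3 -c "
from plant import bot
print(bot.job_done())"
```

```text
29.7667 ytool 10.57 mean [ 0.574 -1.345  0.049  5.52   2.11  -5.688 -0.035] wingrel -0.22 0.009721108825073639
the job is handed in; nothing more can be done
None
```

The core stands on the platter, released, and the wing screw was seated, backed off about 93° and is still gripped; I aimed just past a quarter turn because the felt stop lay about 8° past where the images put the seat, so it is within about 5° of a quarter turn by either reference.

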